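Sweep the spent carbons into the stub pan

ROBOT

A 7-joint arm with a two-finger parallel gripper is mounted at the origin on the work surface. World frame = base frame: x ahead of the robot, y to its left, z up, the work surface at z = 0. Lengths are in m, angles in degrees, forces in N, time in s.
With the tool pointing down it reaches from about 0.425 to 0.825 m from the base axis. Payload 3.6 kg.
Tool frame: the origin (TCP) lies midway between the tips of the shut fingers; the grasp point (between the pads) lies arm.grasp_offset behind it (arm.grasp_offset is the distance from the TCP to the grasp point, in m); z points along the fingers, y is the line along which they close (so a half turn about z gives the same grasp; the last joint's range is limited). The gripper opens to 85 mm and grips with 20 to 120 N. Pads are 22 mm wide; open, the fingers measure 114 mm over their backs; the gripper's body (76 mm by 85 mm) begins 54 mm behind the grasp point. The pads swing forward as they close: fully open they stand 13 mm farther back than shut.
Start: joints at [69.07, 35.231, -0.722, 81.555, 0.464, 63.22, -2.315], TCP at [0.216, -0.613, 0.195] pointing down, gripper open.
Joint ranges: [-178.69, 178.69], [-17.37, 117.87], [-77.05, 75.6], [15.02, 138.74], [-78.02, 258.01], [0.78, 113.62], [-162.83, 162.83]. Speed limits (degrees/s): [159.86, 159.86, 180, 180, 180, 180, 180].

INTERFACE

Orientations are given as a 3x3 rotation matrix whose columns are the frame's x, y, z axes.
In Python, from rig import get_obs, capture, workorder, arm gives the robot as it stands. The module is installed in compiled form; this text tells all that it offers.
- The arm moves only by the tool servo_tool, never from a script. Its argument "moves" is a list of rows, each a list of 3 entries, a list of its own where there are three numbers: the shift along the tool's x, y, z in mm, then the turn, a rotation vector about the tool's x, y, z in degrees, then the gripper command: -1 is shut, 1 is fully open, values between are in proportion. In form: [[[x, y, z], [wx, wy, wz], claw], ...]. A call has 1 to 12 rows; each row is the pose to reach, as a shift and turn from the pose commanded when the call began, along the tool's axes at that moment; what a row does not reach only later rows make up. A row lasts 1/8 s, in which the tool goes at most 62.5 mm and 10.7 degrees, less where a joint would pass 70% of its speed; a pose out of reach is approached as far as the arm can. A call with a gripper value outside its range is refused whole. The fingers move at their own pace and stop on an object; "newtons" is the grip in N (left out, the last holds). Time passes only in rows, so rows that repeat a pose let the fingers close. It gives the time, the measured TCP pose, the force, the opening and the grip force at its end, in the units of the state.
- get_obs(): the state, without advancing time (a new reading comes with each control period).
- capture(name): name is "scene" or "top" or "wrist"; returns a dict with "pixels" (480x640x3 uint8, red, green, blue), "vfov" (degrees; the focal length in pixels is half the picture's height over the tangent of half this angle, whatever the lens; pixels are square), "cx", "cy" (the principal point, pixels), "distortion" ([k1, k2, p1, p2, k3] as OpenCV has them; the pictures are not rectified), "xyz" and "attitude" of the camera in the world. Camera axes: x right, y down, z forward; pixel columns grow to the right and rows downward; lengths in m; the calibration is good to about 2 mm. A picture is of the moment at which its call begins. There is no depth.
- workorder.sign_off(): hands the job in; it is judged then, once.
The state is a dict: "t": time; "joints": joint angles; "qd": joint speeds; "tau": joint torques, N m; "ee_pos": TCP position; "tool_rot": TCP orientation; "wrist_force": force on the tool from outside, world axes, zero at the start; "moment": the same for the moment, N m; "finger_gap": opening from 0.0 (shut) to 1.0 (fully open); "grip_force": force on a finger pad.
Only numpy, scipy, OpenCV 4.12 (cv2) and the standard library are available. Lean on these libraries where they do the work, as an engineer would, in place of code of your own. Each camera call takes 0.05 s, during which the arm holds its last target. There are 200 camera calls.

TASK

Before the next show, sweep the three short spent carbon stubs across the marble into the copper stub pan through its open side, pushing them along the ledge with the fingers, until each one lies wholly inside the pan with no end sticking out past the mouth. Never pick a stub up, and leave the two lens barrels, the long whole carbon and everything else where they are.

Things in the scene. Friction and masses are not known exactly. Their poses are not given: they have to be found in the camera images.
- stub_a: spent carbon stub, 44 mm long, about 40 g, loose, lying flat on the ledge: a dark rod 12 mm thick with a square brass clamp foot (16 mm long, 18 mm wide, 16 mm high) on one end, which keeps it from rolling. Origin: middle of its length, on the underside. x runs along the rod from foot to tip, z up
- stub_a_foot (a point): end face of that stub's brass foot, 22 mm from its middle, 6 mm above the ledge
- stub_a_tip (a point): bare end of that stub's rod, 22 mm from its middle, 6 mm above the ledge
- stub_b: spent carbon stub, 44 mm long, about 40 g, loose, lying flat on the ledge: a dark rod 12 mm thick with a square brass clamp foot (16 mm long, 18 mm wide, 16 mm high) on one end, which keeps it from rolling. Origin: middle of its length, on the underside. x runs along the rod from foot to tip, z up
- stub_b_foot (a point): end face of that stub's brass foot, 22 mm from its middle, 6 mm above the ledge
- stub_b_tip (a point): bare end of that stub's rod, 22 mm from its middle, 6 mm above the ledge
- stub_c: spent carbon stub, 44 mm long, about 40 g, loose, lying flat on the ledge: a dark rod 12 mm thick with a square brass clamp foot (16 mm long, 18 mm wide, 16 mm high) on one end, which keeps it from rolling. Origin: middle of its length, on the underside. x runs along the rod from foot to tip, z up
- stub_c_foot (a point): end face of that stub's brass foot, 22 mm from its middle, 6 mm above the ledge
- stub_c_tip (a point): bare end of that stub's rod, 22 mm from its middle, 6 mm above the ledge
- pan: the stub pan: copper, fixed to the ledge, 182 mm (x) by 131 mm (y) outside, three walls 6 mm thick and 28 mm high, the fourth side open. Its dark floor plate is flush with the marble (no lip at the mouth). Origin: centre of the underside, at ledge height. The open mouth is the side at y = -65.5 mm of its own frame, 170 mm wide inside; the back wall's inner face is at y = +59.5 mm, the side walls' at x = -85 and +85 mm; z up
- lens_tall: brass lens barrel standing upright among the stubs, 40 mm across, 48 mm high, loose, 0.3 kg. Origin: centre of the underside
- lens_short: brass lens barrel standing upright among the stubs, 46 mm across, 40 mm high, loose, 0.32 kg. Origin: centre of the underside
- crank: copper rewind crank lying flat, loose: bar 110 mm long along its y, 18 mm wide, 10 mm thick, a hub 32 mm across and 22 mm high at y = -55 mm, a wooden grip 22 mm across standing to 57 mm at y = +50 mm. Origin: middle of the bar, underside
- carbon_box: closed grey enamel carbon box, 94 mm (x) by 194 mm (y), 46 mm high, loose. Origin: centre of the underside
- whole_carbon: a whole, unspent carbon lying flat, loose: like the stubs (12 mm rod, 18 mm wide brass foot) but 200 mm long, along its x. Origin: middle of its length, underside. It stays on the ledge
- rocker_top (a point): upper end of the cast brass rocker switch on the upright slate panel (260 mm wide, 190 mm high, 30 mm thick) at the left end of the ledge, facing the middle of the ledge; not to be worked

How it is judged:
By the outcome, as a careful person would: the job done as asked, in the order asked, and still so for the second after the job is handed in, with the robot touching nothing.
It also fails if it takes over 72 s, if anything falls off the work surface, if the arm or the gripper's body presses on something with over 40 N, if the wrist force passes 120 N, or if a joint passes its speed limit or range.

## Working session

There is one attempt and no reset: what is moved stays moved. The work goes in short steps, Python scripts to look and compute and a tool call to move; the robot and the scene stay as the last step left them, time stands still between calls to the robot, and variables do not carry over. Pictures are saved under pics/ and viewed, at most 13 in all, crops included, and the job is handed in when it is done.

Besides the shell and the picture viewer there is one more tool, called after "Request:" as a command line: name --argument value ..., lists and objects as JSON in quotes. servo_tool: Moves the arm, as the interface text tells. Its arguments: {"type":"object","properties":{"moves":{"type":"array","items":{"type":"array"}},"newtons":{"type":"number"}},"required":["moves"]}

```bash
mkdir -p pics
cat > h.py <<'E'
import numpy as np, cv2
from rig import get_obs, capture, workorder, arm
def snap(name,fn):
    c=capture(name); cv2.imwrite(fn,c["pixels"][:,:,::-1]); np.save(fn+'.npy',{k:v for k,v in c.items() if k!='pixels'},allow_pickle=True); return c
def world(c,pts,z):
    f=240/np.tan(np.radians(c["vfov"])/2); K=np.array([[f,0,c["cx"]],[0,f,c["cy"]],[0,0,1]])
    u=cv2.undistortPoints(np.array(pts,float).reshape(-1,1,2),K,np.array(c["distortion"],float)).reshape(-1,2)
    d=np.c_[u,np.ones(len(u))]@np.array(c["attitude"]).T; p=np.array(c["xyz"]); z=np.broadcast_to(z,len(u))
    return p+d*((z-p[2])/d[:,2])[:,None]
def load(fn): return np.load(fn+'.npy',allow_pickle=True).item()
E
python3 - <<'E'
from h import *
o=get_obs(); print(o["t"],o["ee_pos"],np.round(o["tool_rot"],3),arm.grasp_offset)
for n in("top","scene"):
    c=snap(n,f"pics/{n}1.png"); print(n,c["xyz"],np.round(c["attitude"],3),c["vfov"])
E
```

```text
0.0 [ 0.21574891 -0.61222924  0.19372844] [[ 0.943  0.332 -0.001]
 [ 0.332 -0.943  0.002]
 [-0.    -0.003 -1.   ]] 0.0187
top [0.26617914 0.01340744 1.46821803] [[-0.048 -0.978  0.201]
 [-0.999  0.047 -0.006]
 [-0.004 -0.201 -0.98 ]] 54.45827387595396
scene [ 1.19221628 -0.25889936  1.28053357] [[ 0.426  0.779 -0.46 ]
 [ 0.905 -0.37   0.211]
 [-0.006 -0.506 -0.862]] 46.70866354948164
```

View pics/top1.png

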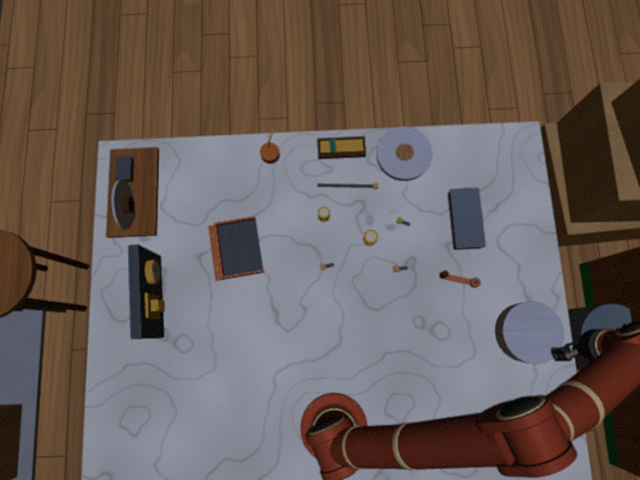

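View pics/scene1.png

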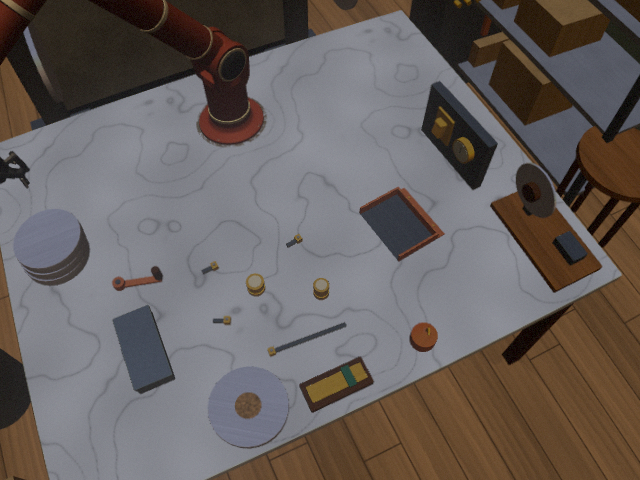

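The top view shows the pan at about (236,248) with its mouth facing right. The stubs are at (327,266), (401,268) and (404,222), and the lenses at (324,214) and (370,238). I'll enlarge that area.

Run:
```python
import cv2
i=cv2.imread('pics/top1.png')[170:300,200:430]
j=cv2.resize(i,None,fx=3.45,fy=3.45,interpolation=cv2.INTER_CUBIC)
cv2.imwrite('pics/crop1.png',j); print(j.shape)
```

```text
(448, 794, 3)
```

View pics/crop1.png

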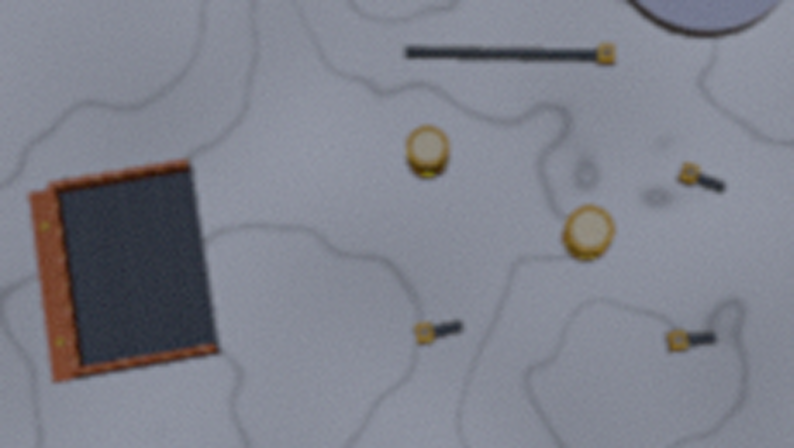

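The crop shows the pan mouth running from (190,165) to (217,350). The stub feet are at (424,333), (677,341) and (688,174), and the tips at (462,327), (715,338) and (723,186). The lenses sit at (427,150) and (588,232).

Run:
```python
from h import *
c=load('pics/top1.png')
P=dict(mouthTopU=(190,163,.028),mouthTopD=(217,350,.028),backU=(62,190,0.028),backD=(80,366,.0),bkoutU=(32,192,.028),bkoutD=(55,380,.028),s1f=(416,334,.008),s1t=(462,327,.006),s2f=(669,342,.008),s2t=(715,338,.006),s3f=(681,171,.008),s3t=(723,187,.006),L1=(428,148,.044),L2=(588,230,.044),wcf=(614,54,.008),wct=(406,52,.006))
for k,(u,v,z) in P.items(): print(k,np.round(world(c,[((u+.5)/3.45-.5+200,(v+.5)/3.45-.5+170)],z)[0],3))
```

```text
mouthTopU [0.65  0.219 0.028]
mouthTopD [0.474 0.198 0.028]
backU [0.63  0.338 0.028]
backD [0.469 0.328 0.   ]
bkoutU [0.629 0.365 0.028]
bkoutD [0.454 0.344 0.028]
s1f [0.483 0.018 0.008]
s1t [ 0.488 -0.025  0.006]
s2f [ 0.465 -0.213  0.008]
s2t [ 0.466 -0.256  0.006]
s3f [ 0.625 -0.237  0.008]
s3t [ 0.608 -0.275  0.006]
L1 [ 0.649 -0.001  0.044]
L2 [ 0.565 -0.142  0.044]
wcf [ 0.742 -0.182  0.008]
wct [0.754 0.015 0.006]
```

Request:
servo_tool --moves '[[[546, -200, 0], [0, 0, -70.6], -1], [[546, -200, 0], [0, 0, -70.6], -1], [[546, -200, 0], [0, 0, -70.6], -1], [[546, -200, 0], [0, 0, -70.6], -1], [[546, -200, 0], [0, 0, -70.6], -1], [[546, -200, 0], [0, 0, -70.6], -1], [[546, -200, 0], [0, 0, -70.6], -1], [[546, -200, 0], [0, 0, -70.6], -1], [[546, -200, 0], [0, 0, -70.6], -1], [[546, -200, 0], [0, 0, -70.6], -1], [[546, -200, 0], [0, 0, -70.6], -1], [[546, -200, 0], [0, 0, -70.6], -1]]'

```text
t: 1.6
ee_pos: [0.6627, -0.246, 0.1946]
tool_rot: [[0.003, 1.0, -0.002], [1.0, -0.003, -0.002], [-0.002, -0.002, -1.0]]
wrist_force: [0.6, -0.8, -0.7]
finger_gap: 0.003
grip_force: 0.0
```

Run:
```python
from h import *
o=get_obs(); print(o["t"],o["ee_pos"],np.round(o["tool_rot"],3),o["finger_gap"])
c=snap("wrist","pics/w1.png"); print(c["xyz"],np.round(c["attitude"],3),c["vfov"])
```

```text
1.6 [ 0.66270288 -0.24603794  0.1946153 ] [[ 0.003  1.    -0.002]
 [ 1.    -0.003 -0.002]
 [-0.002 -0.002 -1.   ]] 0.002929254019730918
[ 0.66393021 -0.16158165  0.3742076 ] [[ 1.    -0.004 -0.004]
 [-0.005 -0.946 -0.325]
 [-0.002  0.325 -0.946]] 67.63191588407874
```

View pics/w1.png

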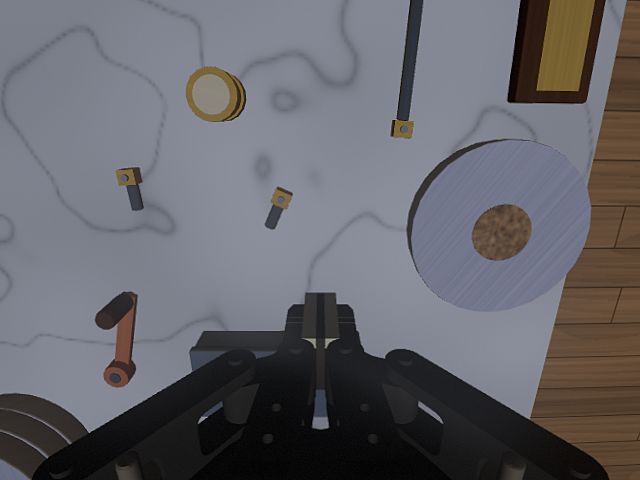

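The wrist view shows stub 3 with its foot at (283,197) and tip at (270,225), and stub 2 with its foot at (129,177) and tip at (138,207). The top of the lens is at (213,94).

Run:
```python
from h import *
c=load('pics/w1.png')
for k,p,z in [("s3 foot topC",(283,198),.016),("s3 tip",(270,227),.006),("s2 footC",(128,176),.016),("s2 tip",(138,209),.006),("L2 top",(213,94),.040),("wc foot",(402,128),.016),("reel edge",(409,230),.02)]:
    print(k,np.round(world(c,[p],z)[0],3))
```

```text
s3 foot topC [ 0.625 -0.242  0.016]
s3 tip [ 0.609 -0.276  0.006]
s2 footC [ 0.469 -0.218  0.016]
s2 tip [ 0.468 -0.255  0.006]
L2 top [ 0.57  -0.143  0.04 ]
wc foot [ 0.742 -0.173  0.016]
reel edge [ 0.755 -0.275  0.02 ]
```

Request:
servo_tool --moves '[[[-32, -60, 0], [0, 0, 0], -1], [[-32, -90, 40], [0, 0, 0], -1], [[-32, -90, 100], [0, 0, 0], -1], [[-32, -90, 150], [0, 0, 0], -1], [[-32, -90, 180], [0, 0, 0], -1], [[-32, -90, 187], [0, 0, 0], -1], [[-32, -90, 189], [0, 0, 0], -1], [[-32, -90, 189], [0, 0, 0], -1]]'

```text
t: 2.65
ee_pos: [0.5755, -0.2758, 0.0077]
tool_rot: [[0.001, 1.0, 0.003], [1.0, -0.001, -0.001], [-0.001, 0.003, -1.0]]
wrist_force: [-0.4, 0.4, 0.8]
finger_gap: 0.002
grip_force: 0.0
```

Request:
servo_tool --moves '[[[-2, 8, 2], [0, 0, 0], -1], [[-2, 14, 2], [0, 0, 0], -1], [[-2, 20, 2], [0, 0, 0], -1], [[-2, 26, 2], [0, 0, 0], -1], [[-2, 32, 2], [0, 0, 0], -1], [[-2, 32, 2], [0, 0, 0], -1], [[-2, 16, 2], [0, 0, 0], -1], [[-22, -4, 2], [0, 0, 0], -1], [[-50, 16, 2], [0, 0, 0], -1], [[-50, 48, 2], [0, 0, 0], -1], [[-50, 48, 2], [0, 0, 0], -1]]'

```text
t: 4.03
ee_pos: [0.6248, -0.3238, 0.0039]
tool_rot: [[-0.001, 1.0, 0.003], [1.0, 0.001, 0.001], [0.001, 0.003, -1.0]]
wrist_force: [0.2, 0.9, 0.6]
finger_gap: 0.003
grip_force: 0.0
```

Run:
```python
from h import *
o=get_obs(); print(o["t"],o["ee_pos"])
c=snap("wrist","pics/w2.png"); print(c["xyz"])
```

```text
4.025 [ 0.62481704 -0.32378727  0.00389812]
[ 0.62476744 -0.23995212  0.18379134]
```

View pics/w2.png

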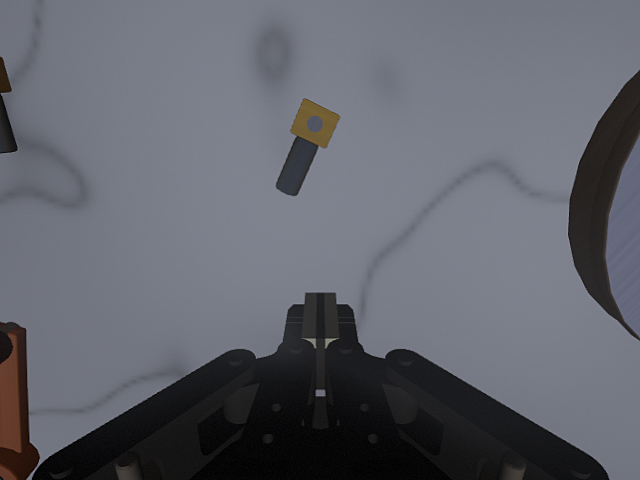

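Run:
```python
from h import *
c=load('pics/w2.png')
for k,p,z in [("footC",(316,124),.016),("foot end mid",(322,104),.016),("tip",(287,192),.006),("finger L",(305,293),.004),("finger R",(337,293),.004)]:
    print(k,np.round(world(c,[p],z)[0],4))
```

```text
footC [ 0.6233 -0.2431  0.016 ]
foot end mid [ 0.626  -0.2346  0.016 ]
tip [ 0.6086 -0.276   0.006 ]
finger L [ 0.6168 -0.3336  0.004 ]
finger R [ 0.6347 -0.3336  0.004 ]
```

Request:
servo_tool --moves '[[[0, -50, 0], [0, 0, 0], -1], [[30, -50, 0], [0, 0, 0], -1], [[62, -50, 0], [0, 0, 0], -1], [[62, -44, 0], [0, 0, 0], -1], [[62, -38, 0], [0, 0, 0], -1], [[62, -33, 0], [0, 0, 0], -1], [[62, -28, 0], [0, 0, 0], -1], [[62, -24, 0], [0, 0, 0], -1], [[62, -21, 0], [0, 0, 0], -1], [[62, -21, 0], [0, 0, 0], -1]]'

```text
t: 5.32
ee_pos: [0.6017, -0.2628, 0.0039]
tool_rot: [[-0.0, 1.0, 0.0], [1.0, 0.0, 0.0], [0.0, 0.0, -1.0]]
wrist_force: [-0.3, -0.0, 0.0]
finger_gap: -0.001
grip_force: 0.0
```

Run:
```python
from h import *
o=get_obs(); print(o["t"],o["ee_pos"])
c=snap("wrist","pics/w3.png"); print(c["xyz"])
```

```text
5.325 [ 0.60172077 -0.26279313  0.0038558 ]
[ 0.60224033 -0.17879001  0.18365797]
```

View pics/w3.png

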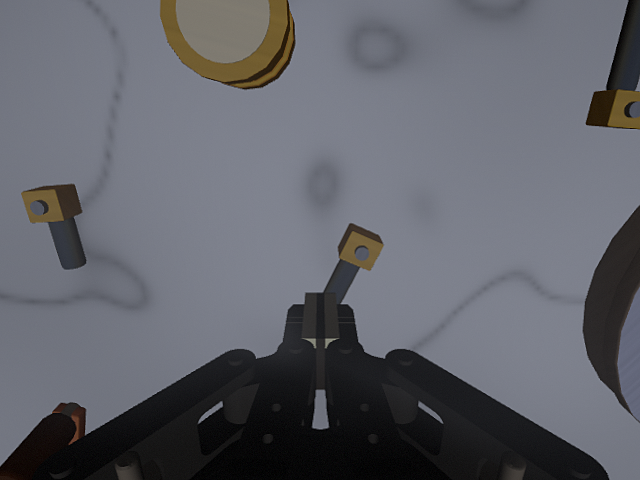

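Request:
servo_tool --moves '[[[0, 4, 0], [0, 0, 0], -1], [[0, 8, 0], [0, 0, 0], -1], [[0, 11, 0], [0, 0, 0], -1], [[0, 11, 0], [0, 0, 0], -1], [[0, 0, 0], [0, 0, 0], -1], [[-30, -20, 0], [0, 0, 0], -1], [[-60, 0, 0], [0, 0, 0], -1], [[-60, 24, 0], [0, 0, 0], -1], [[-60, 24, 0], [0, 0, 0], -1]]'

```text
t: 6.5
ee_pos: [0.6262, -0.3222, 0.0038]
tool_rot: [[-0.001, 1.0, 0.001], [1.0, 0.001, 0.001], [0.001, 0.001, -1.0]]
wrist_force: [0.0, 1.0, -0.3]
finger_gap: -0.0
grip_force: 0.0
```

```bash
cat >> h.py <<'E'
def stubs(c,zmid=.012,show=True):
    "brass feet: centroid in world; and dark rod nearby"
    im=c["pixels"]; h=cv2.cvtColor(im,cv2.COLOR_RGB2HSV)
    m=cv2.inRange(h,(12,110,60),(35,255,255)); m=cv2.morphologyEx(m,cv2.MORPH_CLOSE,np.ones((5,5)))
    n,l,s,ct=cv2.connectedComponentsWithStats(m)
    d=cv2.inRange(h,(0,0,0),(180,255,80))
    for i in range(1,n):
        if 150<s[i,4]<4000:
            w=world(c,[ct[i]],zmid)[0]
            print(np.round(ct[i]),s[i,4],'foot~',np.round(w[:2],4))
E
python3 - <<'E'
from h import *
c=load('pics/w3.png'); c["pixels"]=cv2.imread('pics/w3.png')[:,:,::-1].copy(); stubs(c)
o=get_obs(); print(o["t"],o["ee_pos"])
c=snap("wrist","pics/w4.png"); stubs(c)
E
```

```text
[623. 110.] 831 foot~ [ 0.7431 -0.1745]
[ 44. 205.] 860 foot~ [ 0.4633 -0.2197]
[360. 250.] 825 foot~ [ 0.6228 -0.2437]
6.5 [ 0.6262025  -0.32220449  0.00382514]
[311. 127.] 1196 foot~ [ 0.6225 -0.2427]
```

View pics/w4.png

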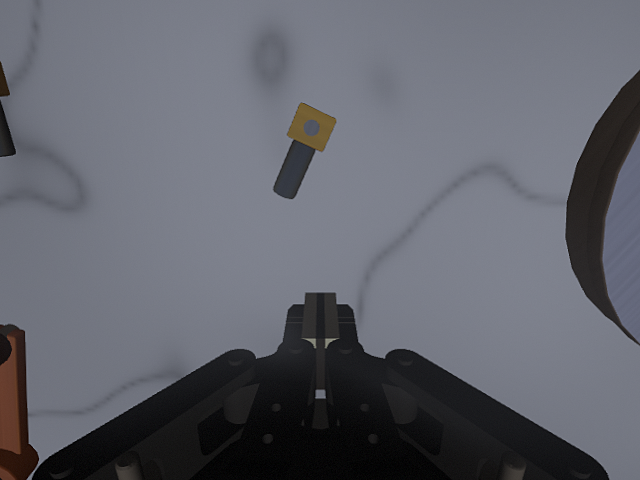

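Run:
```python
from h import *
c=snap("scene","pics/s2.png")
R=np.array(c["attitude"]);f=240/np.tan(np.radians(c["vfov"])/2);K=np.array([[f,0,c["cx"]],[0,f,c["cy"]],[0,0,1]])
P=np.array([[.6262,-.3222,0.004],[.6262,-.3222,.044],[.6262,-.3222,.08],[.616,-.258,.006]])
q=cv2.projectPoints(P,cv2.Rodrigues(R.T)[0],-R.T@np.array(c["xyz"]),K,np.array(c["distortion"],float))[0].reshape(-1,2); print(q)
u,v=q[0].astype(int); x0,y0=u-60,v-55
j=cv2.resize(c["pixels"][y0:y0+90,x0:x0+120,::-1],None,fx=6,fy=6,interpolation=cv2.INTER_CUBIC); print(x0,y0)
for a in (q-[x0,y0])*6: cv2.circle(j,tuple(int(t) for t in a),4,(0,255,0),1)
cv2.imwrite('pics/s2c.png',j)
```

```text
[[197.4647667  335.088098  ]
 [194.23040858 329.05723726]
 [191.17409413 323.34809769]
 [220.34053442 320.97109823]]
137 280
```

View pics/s2c.png

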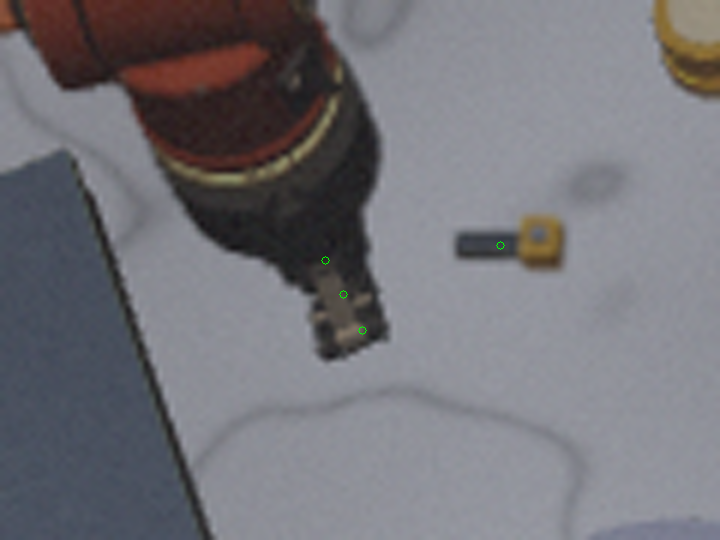

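The crop puts the fingertips near (355,345), at or slightly above the marble. The stub hasn't moved, so I'll probe downward gently to find the real table height.

Request:
servo_tool --moves '[[[0, 0, 1], [0, 0, 0], -1], [[0, 0, 2], [0, 0, 0], -1], [[0, 0, 3], [0, 0, 0], -1], [[0, 0, 3], [0, 0, 0], -1]]'

```text
t: 7.1
ee_pos: [0.6253, -0.3229, 0.0008]
tool_rot: [[-0.0, 1.0, -0.0], [1.0, 0.0, 0.0], [0.0, -0.0, -1.0]]
wrist_force: [-0.6, 0.1, -0.1]
finger_gap: 0.001
grip_force: 0.0
```

Request:
servo_tool --moves '[[[0, 0, 1], [0, 0, 0], -1], [[0, 0, 2], [0, 0, 0], -1], [[0, 0, 2], [0, 0, 0], -1]]'

```text
t: 7.48
ee_pos: [0.6254, -0.3228, -0.0012]
tool_rot: [[-0.0, 1.0, -0.0], [1.0, 0.0, 0.0], [0.0, -0.0, -1.0]]
wrist_force: [-0.1, 0.6, -0.5]
finger_gap: -0.003
grip_force: 0.0
```

Request:
servo_tool --moves '[[[0, 0, 1], [0, 0, 0], -1], [[0, 0, 2], [0, 0, 0], -1], [[0, 0, 3], [0, 0, 0], -1], [[0, 0, 4], [0, 0, 0], -1], [[0, 0, 4], [0, 0, 0], -1]]'

```text
t: 8.1
ee_pos: [0.6254, -0.3229, -0.0052]
tool_rot: [[-0.0, 1.0, -0.0], [1.0, 0.0, 0.0], [0.0, -0.0, -1.0]]
wrist_force: [0.7, 0.1, -0.3]
finger_gap: 0.001
grip_force: 0.0
```

Request:
servo_tool --moves '[[[0, 0, 1], [0, 0, 0], -1], [[0, 0, 2], [0, 0, 0], -1], [[0, 0, 3], [0, 0, 0], -1], [[0, 0, 4], [0, 0, 0], -1], [[0, 0, 4], [0, 0, 0], -1]]'

```text
t: 8.72
ee_pos: [0.6255, -0.3228, -0.0092]
tool_rot: [[-0.0, 1.0, -0.0], [1.0, 0.0, 0.0], [0.0, -0.0, -1.0]]
wrist_force: [-0.0, 0.7, -0.0]
finger_gap: 0.002
grip_force: 0.0
```

Request:
servo_tool --moves '[[[0, 0, 2], [0, 0, 0], -1], [[0, 0, 3], [0, 0, 0], -1], [[0, 0, 4], [0, 0, 0], -1], [[0, 0, 4], [0, 0, 0], -1]]'

```text
t: 9.22
ee_pos: [0.6255, -0.3229, -0.0132]
tool_rot: [[-0.0, 1.0, -0.0], [1.0, 0.0, 0.0], [0.0, -0.0, -1.0]]
wrist_force: [0.0, 0.3, 0.5]
finger_gap: -0.001
grip_force: 0.0
```

Request:
servo_tool --moves '[[[0, 0, 1], [0, 0, 0], -1], [[0, 0, 2], [0, 0, 0], -1], [[0, 0, 3], [0, 0, 0], -1], [[0, 0, 3], [0, 0, 0], -1]]'

```text
t: 9.72
ee_pos: [0.6254, -0.3228, -0.0162]
tool_rot: [[-0.0, 1.0, -0.0], [1.0, 0.0, 0.0], [0.0, -0.0, -1.0]]
wrist_force: [-0.3, 0.4, 0.8]
finger_gap: -0.0
grip_force: 0.0
```

Run:
```python
from h import *
c=snap("wrist","pics/w5.png"); print(c["xyz"]); stubs(c)
o=get_obs(); print(o["ee_pos"],o["wrist_force"],o["joints"])
```

```text
[ 0.62602181 -0.23883231  0.16356704]
[312. 126.] 1557 foot~ [ 0.6225 -0.2427]
[ 0.62550871 -0.32287494 -0.0161605 ] [ 0.33207207  1.13516517 -0.79067039] [ 34.19519484  53.85661968 -16.72070348  81.39454609  18.37960072
  47.43977094  11.49454385]
```

View pics/w5.png

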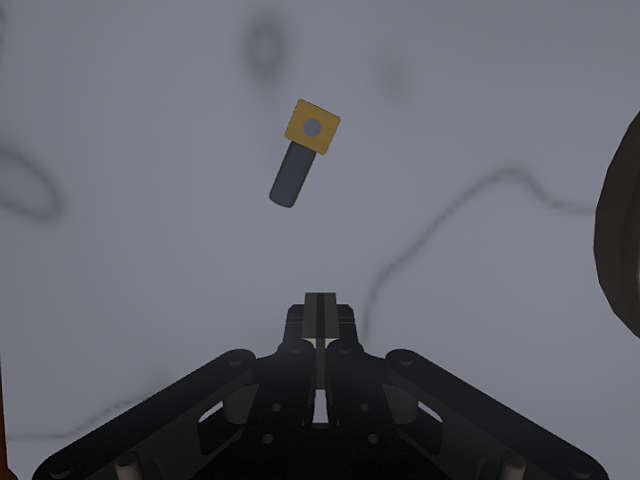

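The wrist view shows the fingertips at row 293 in every frame. By that geometry the tips sit well above the reported TCP, so I'll keep probing down.

Request:
servo_tool --moves '[[[0, 0, 2], [0, 0, 0], -1], [[0, 0, 3], [0, 0, 0], -1], [[0, 0, 4], [0, 0, 0], -1], [[0, 0, 4], [0, 0, 0], -1]]'

```text
t: 10.28
ee_pos: [0.6255, -0.3229, -0.0202]
tool_rot: [[-0.0, 1.0, -0.0], [1.0, 0.0, 0.0], [0.0, -0.0, -1.0]]
wrist_force: [-0.2, 0.4, -0.1]
finger_gap: 0.001
grip_force: 0.0
```

Request:
servo_tool --moves '[[[0, 0, 2], [0, 0, 0], -1], [[0, 0, 3], [0, 0, 0], -1], [[0, 0, 4], [0, 0, 0], -1], [[0, 0, 4], [0, 0, 0], -1]]'

```text
t: 10.78
ee_pos: [0.6255, -0.3228, -0.0242]
tool_rot: [[-0.0, 1.0, -0.0], [1.0, 0.0, 0.0], [0.0, -0.0, -1.0]]
wrist_force: [0.0, -0.1, -0.4]
finger_gap: 0.001
grip_force: 0.0
```

Request:
servo_tool --moves '[[[0, 0, 2], [0, 0, 0], -1], [[0, 0, 3], [0, 0, 0], -1], [[0, 0, 4], [0, 0, 0], -1], [[0, 0, 4], [0, 0, 0], -1]]'

```text
t: 11.28
ee_pos: [0.6255, -0.3229, -0.0282]
tool_rot: [[-0.0, 1.0, -0.0], [1.0, 0.0, 0.0], [0.0, -0.0, -1.0]]
wrist_force: [-1.4, 0.2, -0.6]
finger_gap: 0.003
grip_force: 0.0
```

Run:
```python
from h import *
c=snap("scene","pics/s3.png"); o=get_obs()
R=np.array(c["attitude"]);f=240/np.tan(np.radians(c["vfov"])/2);K=np.array([[f,0,c["cx"]],[0,f,c["cy"]],[0,0,1]])
pr=lambda P:cv2.projectPoints(np.array(P,float),cv2.Rodrigues(R.T)[0],-R.T@np.array(c["xyz"]),K,np.array(c["distortion"],float))[0].reshape(-1,2).round(1).tolist()
x,y=.6255,-.3229
for z in(0,.02,.04): print(z,pr([[x+.009,y-.011,z],[x+.009,y+.011,z],[x-.009,y+.011,z]]))
a=cv2.cvtColor(c["pixels"],cv2.COLOR_RGB2GRAY); b=cv2.imread('pics/s2.png',0)
for im in(b,a):
    print('cols 182-212')
    for r in range(318,348): print(r,' '.join('%3d'%v for v in im[r,184:208]))
```

```text
0 [[194.4, 340.5], [202.8, 336.9], [200.4, 330.7]]
0.02 [[192.8, 337.6], [201.3, 334.0], [198.9, 327.6]]
0.04 [[191.1, 334.6], [199.7, 330.9], [197.3, 324.5]]
cols 182-212
318  33  31  35  36  38  36  36  34  33  36  31  36  37  68 146 146 148 149 148 150 148 150 148 149
319  36  33  34  40  35  35  38  30  32  33  31  36  37  51 118 150 149 150 148 150 149 149 147 149
320  31  36  38  35  34  38  36  42  24  38  33  41  34  44  94 150 148 152 149 148 147 150 150 149
321  38  34  34  36  31  36  34  34  33  39  38  42  34  39  80 148 148 147 148 150 148 147 149 148
322  35  35  33  36  36  34  37  33  40  43  33  36  33  45 108 147 148 148 151 148 147 149 148 148
323  35  31  38  34  30  36  38  43  50  42  40  36  37  48 118 150 150 148 150 148 150 151 149 151
324  36  38  36  42  44  55  60  56  52  41  40  39  38  41 100 146 149 148 148 149 150 150 149 149
325  46  36  43  40  48  57  49  51  63  50  41  34  40  47  69 147 147 150 149 149 147 151 148 151
326  72  32  39  41  43  57  67  73  73  73  37  47  40  49  45 119 148 147 148 147 146 148 150 147
327 114  85  75  51  36  53 
[... 4384 characters left out ...]

341 145 145 145 147 146 145 145 143  77  52  47  82 110 102  89  80  59  46  41  45 119 145 146 148
342 142 143 144 146 146 145 145 147  91  64  63  55  81  74  70  60  51  81  81 141 142 145 147 144
343 144 145 144 146 144 146 146 144  98  56  47  49  57  55  51  83 143 141 140 142 142 142 141 144
344 143 146 143 144 146 145 145 144 106  67  54  42  46  82 137 140 138 133 132 133 132 132 135 137
345 142 143 144 144 142 142 145 143 143 102  84  78 125 131 132 130 124 128 132 129 127 128 123 129
346 142 142 141 142 140 141 139 141 136 131 125 123 130 135 135 136 139 140 138 139 135 137 131 129
347 136 137 132 132 134 134 132 131 123 121 130 135 141 141 141 145 143 144 146 144 143 142 141 137
```

Request:
servo_tool --moves '[[[0, -60, 0], [0, 0, 0], -1], [[0, -65, 0], [0, 0, 0], -1], [[30, -65, 0], [0, 0, 0], -1], [[51, -65, 0], [0, 0, 0], -1], [[51, -55, 0], [0, 0, 0], -1], [[51, -46, 0], [0, 0, 0], -1], [[51, -38, 0], [0, 0, 0], -1], [[51, -31, 0], [0, 0, 0], -1], [[51, -25, 0], [0, 0, 0], -1], [[51, -25, 0], [0, 0, 0], -1]]'

```text
t: 12.58
ee_pos: [0.601, -0.2719, -0.0281]
tool_rot: [[-0.0, 1.0, 0.0], [1.0, 0.0, 0.0], [0.0, 0.0, -1.0]]
wrist_force: [0.2, 0.2, 0.1]
finger_gap: -0.002
grip_force: 0.0
```

Run:
```python
from h import *
c=snap("wrist","pics/w6.png"); print(c["xyz"]); stubs(c)
o=get_obs(); print(o["t"],o["ee_pos"],o["wrist_force"])
```

```text
[ 0.60146913 -0.18784791  0.15164089]
[210.  21.] 3838 foot~ [ 0.5634 -0.1561]
[372. 255.] 1260 foot~ [ 0.6231 -0.243 ]
12.625 [ 0.60048863 -0.27191984 -0.02818833] [-0.30300734  0.14054205  0.8793425 ]
```

Barely any motion yet. I'll push on 9 mm, back off and measure the rod's orientation from its pixels.

Request:
servo_tool --moves '[[[0, 4, 0], [0, 0, 0], -1], [[0, 8, 0], [0, 0, 0], -1], [[0, 11, 0], [0, 0, 0], -1], [[0, 11, 0], [0, 0, 0], -1], [[0, 2, 0], [0, 0, 0], -1], [[-30, -5, 0], [0, 0, 0], -1], [[-50, 20, 0], [0, 0, 0], -1], [[-50, 25, 0], [0, 0, 0], -1]]'

```text
t: 13.62
ee_pos: [0.6254, -0.3247, -0.028]
tool_rot: [[0.003, 1.0, 0.001], [1.0, -0.003, -0.002], [-0.002, 0.001, -1.0]]
wrist_force: [-0.9, 0.5, 0.4]
finger_gap: 0.004
grip_force: 0.0
```

```bash
cat >> h.py <<'E'
def rod(c,x0,x1,y0,y1):
    "ground-rectify region at z=.008 (1px=.5mm), segment stub (non-marble), fit rect; image up=+y,right=+x"
    f=240/np.tan(np.radians(c["vfov"])/2);K=np.array([[f,0,c["cx"]],[0,f,c["cy"]],[0,0,1]]);R=np.array(c["attitude"])
    X,Y=np.meshgrid(np.arange(x0,x1,.0005),np.arange(y1,y0,-.0005))
    P=np.stack([X,Y,0*X+.008],-1).reshape(-1,3)
    q=cv2.projectPoints(P,cv2.Rodrigues(R.T)[0],-R.T@np.array(c["xyz"]),K,np.array(c["distortion"],float))[0].reshape(X.shape+(2,)).astype(np.float32)
    im=cv2.remap(c["pixels"],q[...,0],q[...,1],cv2.INTER_LINEAR); h=cv2.cvtColor(im,cv2.COLOR_RGB2HSV)
    br=cv2.inRange(h,(12,100,50),(35,255,255)); g=im.max(2); dk=((g<.62*np.median(g))*255).astype(np.uint8)
    m=cv2.morphologyEx(br|dk,cv2.MORPH_OPEN,np.ones((5,5)))
    n,l,s,ct=cv2.connectedComponentsWithStats(m); out=[]
    for i in range(1,n):
        b=(l==i)&(br>0)
        if s[i,4]>800 and b.sum()>200:
            ys,xs=np.nonzero(l==i); by,bx=np.nonzero(b); r=cv2.minAreaRect(np.c_[xs,ys].astype(np.float32))
            ry,rx=np.nonzero((l==i)&(br==0))
            w=lambda u,v:np.round([x0+u*.0005,y1-v*.0005],4)
            F=w(bx.mean(),by.mean()); T=w(rx.mean(),ry.mean()) if len(rx) else None
            d=F-T if T is not None else None
            print('foot',F,'rod',T,'rect ctr',w(*r[0]),'size mm',np.round(np.array(r[1])/2,1),'heading(+x from +y)',None if d is None else round(float(np.degrees(np.arctan2(d[0],d[1]))),1)); out.append((F,T))
    return out
E
python3 - <<'E'
from h import *
o=get_obs(); print(o["t"],o["ee_pos"])
c=snap("wrist","pics/w7.png"); rod(c,.56,.70,-.32,-.2)
c=load('pics/w5.png'); c["pixels"]=cv2.imread('pics/w5.png')[:,:,::-1].copy(); print('before');rod(c,.56,.68,-.30,-.2)
E
```

```text
13.625 [ 0.62539614 -0.32467844 -0.02804556]
foot [ 0.6225 -0.2412] rod [ 0.6247 -0.2633] rect ctr [ 0.6238 -0.2552] size mm [44.8 18.7] heading(+x from +y) -5.7
before
foot [ 0.6224 -0.2431] rod [ 0.6134 -0.2632] rect ctr [ 0.6166 -0.2557] size mm [18.5 44.4] heading(+x from +y) 24.1
```

Request:
servo_tool --moves '[[[15, 1, 0], [0, 0, -3.7], -1], [[34, 0, 0], [0, 0, -3.7], -1], [[46, -1, 0], [0, 0, -3.7], -1], [[58, -2, 0], [0, 0, -3.7], -1], [[70, -2.5, 0], [0, 0, -3.7], -1], [[82, -3, 0], [0, 0, -3.7], -1], [[94, -4, 0], [0, 0, -3.7], -1], [[106, -5, 0], [0, 0, -3.7], -1], [[118, -5.5, 0], [0, 0, -3.7], -1], [[130, -6.5, 0], [0, 0, -3.7], -1], [[142, -7, 0], [0, 0, -3.7], -1], [[142, -7, 0], [0, 0, -3.7], -1]]'

```text
t: 15.18
ee_pos: [0.6187, -0.1776, -0.028]
tool_rot: [[-0.067, 0.998, 0.0], [0.998, 0.067, 0.001], [0.001, 0.0, -1.0]]
wrist_force: [-0.3, -0.1, 0.3]
finger_gap: 0.001
grip_force: 0.0
```

Run:
```python
from h import *
o=get_obs(); print(o["t"],o["ee_pos"],o["wrist_force"])
c=snap("wrist","pics/w8.png"); rod(c,.57,.68,-.19,-.07)
rod(c,.52,.70,-.19,.05)
```

```text
15.175 [ 0.61872427 -0.17764798 -0.0279883 ] [-0.3206774  -0.148446    0.34602341]
foot [ 0.617  -0.1291] rod [ 0.6183 -0.1499] rect ctr [ 0.6178 -0.1424] size mm [46.3 18.6] heading(+x from +y) -3.6
foot [ 0.5792 -0.1452] rod [ 0.5854 -0.1421] rect ctr [ 0.5805 -0.1492] size mm [57.5 21. ] heading(+x from +y) -116.6
foot [ 0.617 -0.129] rod [ 0.6183 -0.1505] rect ctr [ 0.6178 -0.1423] size mm [45.8 18.6] heading(+x from +y) -3.5
foot [ 0.5623 -0.1487] rod [ 0.5778 -0.1363] rect ctr [ 0.5602 -0.1529] size mm [56.5 72.7] heading(+x from +y) -128.7
```

Request:
servo_tool --moves '[[[12, 0, 0], [0, 0, 0], -1], [[24, 0, 0], [0, 0, 0], -1], [[36, 0, 0], [0, 0, 0], -1], [[48, 0, 0], [0, 0, 0], -1], [[60, 0, 0], [0, 0, 0], -1], [[72, 0, 0], [0, 0, 0], -1], [[84, 0, 0], [0, 0, 0], -1], [[96, 0, 0], [0, 0, 0], -1], [[108, 0, 0], [0, 0, 0], -1], [[120, 0, 0], [0, 0, 0], -1], [[132, 0, 0], [0, 0, 0], -1], [[144, 0, 0], [0, 0, 0], -1]]'

```text
t: 16.73
ee_pos: [0.6091, -0.0354, -0.028]
tool_rot: [[-0.065, 0.998, 0.0], [0.998, 0.065, 0.0], [0.0, 0.0, -1.0]]
wrist_force: [-0.4, 0.5, -0.1]
finger_gap: 0.002
grip_force: 0.1
```

Run:
```python
from h import *
o=get_obs(); print(o["t"],o["ee_pos"],o["wrist_force"])
c=snap("wrist","pics/w9.png"); rod(c,.56,.63,-.05,.07)
```

```text
16.725 [ 0.60912703 -0.03542831 -0.02803945] [-0.41077684  0.49420755 -0.14337199]
foot [0.6088 0.0111] rod [ 0.6096 -0.0076] rect ctr [ 0.6088 -0.0018] size mm [46.5 18.5] heading(+x from +y) -2.4
```

Request:
servo_tool --moves '[[[12, -1, 0], [0, 0, 0], -1], [[24, -1.5, 0], [0, 0, 0], -1], [[36, -2, 0], [0, 0, 0], -1], [[48, -2, 0], [0, 0, 0], -1], [[60, -2, 0], [0, 0, 0], -1], [[72, -2, 0], [0, 0, 0], -1], [[84, -2, 0], [0, 0, 0], -1], [[96, -2, 0], [0, 0, 0], -1], [[108, -2, 0], [0, 0, 0], -1], [[120, -2, 0], [0, 0, 0], -1], [[132, -2, 0], [0, 0, 0], -1], [[144, -2, 0], [0, 0, 0], -1]]'

```text
t: 18.27
ee_pos: [0.5978, 0.1082, -0.028]
tool_rot: [[-0.065, 0.998, 0.0], [0.998, 0.065, 0.0], [0.0, 0.0, -1.0]]
wrist_force: [0.3, -0.3, -0.8]
finger_gap: -0.003
grip_force: 0.1
```

Run:
```python
from h import *
o=get_obs(); print(o["t"],o["ee_pos"],o["wrist_force"])
c=snap("wrist","pics/w10.png"); rod(c,.56,.63,.10,.21)
```

```text
18.275 [ 0.59780464  0.10817008 -0.02804779] [ 0.29607628 -0.33833831 -0.84042867]
foot [0.5974 0.1544] rod [0.5982 0.1366] rect ctr [0.5981 0.142 ] size mm [46.3 18.6] heading(+x from +y) -2.6
```

View pics/w10.png

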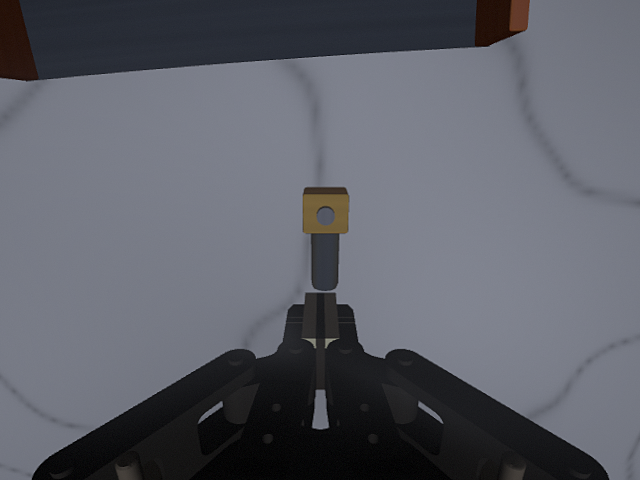

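The wrist view shows the stub square ahead of the fingers. The pan's mouth edge runs from (40,79) to (478,46), which I can now measure on the floor.

Run:
```python
from h import *
c=load('pics/w10.png'); print(world(c,[(38,79),(476,47)],0.0))
```

```text
[[0.47942701 0.20019593 0.        ]
 [0.65109666 0.22157198 0.        ]]
```

Request:
servo_tool --moves '[[[12, 0, 0], [0, 0, 0], -1], [[24, 0, 0], [0, 0, 0], -1], [[36, 0, 0], [0, 0, 0], -1], [[48, 0, 0], [0, 0, 0], -1], [[60, 0, 0], [0, 0, 0], -1], [[72, 0, 0], [0, 0, 0], -1], [[84, 0, 0], [0, 0, 0], -1], [[96, 0, 0], [0, 0, 0], -1], [[108, 0, 0], [0, 0, 0], -1], [[118, 0, 0], [0, 0, 0], -1], [[125, 0, 0], [0, 0, 0], -1], [[125, 0, 0], [0, 0, 0], -1]]'

```text
t: 19.82
ee_pos: [0.5896, 0.2331, -0.028]
tool_rot: [[-0.066, 0.998, 0.0], [0.998, 0.066, 0.001], [0.001, 0.0, -1.0]]
wrist_force: [-0.3, -0.6, -0.8]
finger_gap: -0.0
grip_force: 0.0
```

Run:
```python
from h import *
o=get_obs(); print(o["t"],o["ee_pos"],o["wrist_force"])
c=snap("wrist","pics/w11.png"); stubs(c)
```

```text
19.825 [ 0.58959571  0.23305051 -0.0280014 ] [-0.30237196 -0.58469069 -0.84788156]
[73. 19.] 535 foot~ [0.496  0.3446]
[325. 206.] 1739 foot~ [0.5888 0.2828]
```

Request:
servo_tool --moves '[[[-45, 0, 0], [0, 0, 0], -1], [[-85, 0, -25], [0, 0, 0], -1], [[-135, -30, -50], [0, 0, 3.7], -1], [[-185, -65, -60], [0, 0, 3.7], -1], [[-235, -100, -60], [0, 0, 3.7], -1], [[-285, -130, -60], [0, 0, 3.7], -1], [[-294, -140, -60], [0, 0, 3.7], -1], [[-294, -140, -60], [0, 0, 3.7], -1]]'

```text
t: 20.88
ee_pos: [0.4687, -0.0713, 0.0321]
tool_rot: [[0.002, 1.0, 0.0], [1.0, -0.002, -0.0], [-0.0, 0.0, -1.0]]
wrist_force: [0.8, 0.3, -0.5]
finger_gap: -0.003
grip_force: 0.0
```

Run:
```python
from h import *
o=get_obs(); print(o["t"],o["ee_pos"],np.round(o["tool_rot"],3))
c=snap("wrist","pics/w12.png"); rod(c,.42,.56,-.06,.08)
```

```text
20.875 [ 0.46874536 -0.07130776  0.03211718] [[ 0.002  1.     0.   ]
 [ 1.    -0.002 -0.   ]
 [-0.     0.    -1.   ]]
foot [0.4844 0.0112] rod [ 0.4874 -0.0105] rect ctr [ 0.4866 -0.0026] size mm [44.3 18.7] heading(+x from +y) -7.9
```

Request:
servo_tool --moves '[[[45, -15, 0], [0, 0, 0], -1], [[85, -24, 10], [0, 0, 0], -1], [[85, -24, 50], [0, 0, 0], -1], [[85, -24, 60], [0, 0, 0], -1], [[85, -12, 60], [0, 0, 0], -1], [[85, -6, 60], [0, 0, 0], -1], [[85, -1, 60], [0, 0, 0], -1], [[85, 3, 60], [0, 0, 0], -1], [[85, 6, 60], [0, 0, 0], -1], [[85, 6, 60], [0, 0, 0], -1], [[85, -15, 60], [0, 0, 0], -1], [[65, -24, 60], [0, 0, 0], -1]]'

```text
t: 22.42
ee_pos: [0.4443, -0.0038, -0.0281]
tool_rot: [[-0.004, 1.0, -0.0], [1.0, 0.004, 0.001], [0.001, -0.0, -1.0]]
wrist_force: [0.4, 0.2, 0.5]
finger_gap: -0.001
grip_force: 0.0
```

Request:
servo_tool --moves '[[[-50, 0, 0], [0, 0, 0], -1], [[-78, 10, 0], [0, 0, 0], -1], [[-78, 30, 0], [0, 0, 0], -1], [[-78, 30, 0], [0, 0, 0], -1]]'

```text
t: 22.92
ee_pos: [0.477, -0.0836, -0.028]
tool_rot: [[0.0, 1.0, 0.003], [1.0, -0.0, 0.0], [0.0, 0.003, -1.0]]
wrist_force: [-0.7, -0.0, -0.6]
finger_gap: -0.003
grip_force: 0.0
```

Run:
```python
from h import *
o=get_obs(); print(o["t"],o["ee_pos"],np.round(o["tool_rot"],3))
c=snap("wrist","pics/w13.png"); rod(c,.42,.56,-.045,.08)
```

```text
22.925 [ 0.47702407 -0.08359742 -0.02797789] [[ 0.     1.     0.003]
 [ 1.    -0.     0.   ]
 [ 0.     0.003 -1.   ]]
foot [0.4975 0.0098] rod [ 0.4937 -0.0113] rect ctr [ 0.4957 -0.0042] size mm [19.8 45.3] heading(+x from +y) 10.2
```

Request:
servo_tool --moves '[[[12, 10, 0], [0, 0, 7], -1], [[33, 12, 0], [0, 0, 7], -1], [[45, 13.5, 0], [0, 0, 7], -1], [[57, 15, 0], [0, 0, 7], -1], [[69, 16.3, 0], [0, 0, 7], -1], [[81, 17.8, 0], [0, 0, 7], -1], [[93, 19.2, 0], [0, 0, 7], -1], [[105, 20.6, 0], [0, 0, 7], -1], [[117, 22, 0], [0, 0, 7], -1], [[129, 23.5, 0], [0, 0, 7], -1], [[141, 25, 0], [0, 0, 7], -1], [[153, 26.4, 0], [0, 0, 7], -1]]'

```text
t: 24.48
ee_pos: [0.5015, 0.0705, -0.0281]
tool_rot: [[0.122, 0.993, -0.0], [0.993, -0.122, 0.0], [0.0, -0.0, -1.0]]
wrist_force: [-0.7, -0.6, 0.1]
finger_gap: -0.004
grip_force: 0.1
```

Run:
```python
from h import *
o=get_obs(); print(o["t"],o["ee_pos"],np.round(o["tool_rot"],3))
c=snap("wrist","pics/w14.png"); rod(c,.46,.55,.06,.17)
```

```text
24.475 [ 0.50152581  0.07048084 -0.02806862] [[ 0.122  0.993 -0.   ]
 [ 0.993 -0.122  0.   ]
 [ 0.    -0.    -1.   ]]
foot [0.5112 0.1161] rod [0.5084 0.0974] rect ctr [0.5095 0.1034] size mm [18.6 46.5] heading(+x from +y) 8.5
```

Request:
servo_tool --moves '[[[13, 0, 0], [0, 0, 0], -1], [[26, 0, 0], [0, 0, 0], -1], [[39, 0, 0], [0, 0, 0], -1], [[52, 0, 0], [0, 0, 0], -1], [[65, 0, 0], [0, 0, 0], -1], [[78, 0, 0], [0, 0, 0], -1], [[91, 0, 0], [0, 0, 0], -1], [[104, 0, 0], [0, 0, 0], -1], [[117, 0, 0], [0, 0, 0], -1], [[130, 0, 0], [0, 0, 0], -1], [[143, 0, 0], [0, 0, 0], -1], [[153, 0, 0], [0, 0, 0], -1]]'

```text
t: 26.02
ee_pos: [0.5201, 0.2226, -0.0281]
tool_rot: [[0.121, 0.993, -0.0], [0.993, -0.121, 0.0], [0.0, -0.0, -1.0]]
wrist_force: [-0.4, -0.2, -0.3]
finger_gap: 0.002
grip_force: 0.1
```

Run:
```python
from h import *
o=get_obs(); print(o["t"],o["ee_pos"],o["wrist_force"])
c=snap("wrist","pics/w15.png"); stubs(c)
```

```text
26.025 [ 0.52007844  0.22264539 -0.02807451] [-0.35327143 -0.16428493 -0.34240221]
[201.  16.] 511 foot~ [0.4939 0.3442]
[474. 161.] 2300 foot~ [0.5877 0.2825]
[328. 209.] 1752 foot~ [0.5296 0.2704]
```

Request:
servo_tool --moves '[[[-45, 0, 0], [0, 0, 0], -1], [[-90, 0, -20], [0, 0, 0], -1], [[-145, 0, -45], [0, 0, -7], -1], [[-200, 0, -60], [0, 0, -7], -1], [[-258, 0, -60], [0, 0, -7], -1], [[-316, 0, -60], [0, 0, -7], -1], [[-374, 0, -60], [0, 0, -7], -1], [[-432, 0, -60], [0, 0, -7], -1], [[-490, 0, -60], [0, 0, -7], -1], [[-526, -1, -60], [0, 0, -7], -1], [[-526, -1, -60], [0, 0, -7], -1]]'

```text
t: 27.45
ee_pos: [0.4532, -0.3052, 0.0316]
tool_rot: [[0.008, 1.0, -0.001], [1.0, -0.008, -0.002], [-0.002, -0.001, -1.0]]
wrist_force: [-0.1, 0.9, 0.5]
finger_gap: 0.001
grip_force: 0.0
```

Run:
```python
from h import *
o=get_obs(); print(o["t"],o["ee_pos"],np.round(o["tool_rot"],3))
c=snap("wrist","pics/w16.png"); rod(c,.41,.54,-.29,-.16)
```

```text
27.45 [ 0.45321882 -0.30517544  0.03164304] [[ 0.008  1.    -0.001]
 [ 1.    -0.008 -0.002]
 [-0.002 -0.001 -1.   ]]
foot [ 0.4662 -0.2195] rod [ 0.4673 -0.2416] rect ctr [ 0.467  -0.2334] size mm [44.5 18.5] heading(+x from +y) -2.8
```

Request:
servo_tool --moves '[[[45, -15, 0], [0, 0, 0], -1], [[88, -23, 10], [0, 0, 0], -1], [[88, -23, 50], [0, 0, 0], -1], [[88, -23, 60], [0, 0, 0], -1], [[88, -14, 60], [0, 0, 0], -1], [[88, -9, 60], [0, 0, 0], -1], [[88, -5, 60], [0, 0, 0], -1], [[88, -1, 60], [0, 0, 0], -1], [[88, 1, 60], [0, 0, 0], -1], [[88, 1, 60], [0, 0, 0], -1], [[88, -15, 60], [0, 0, 0], -1], [[68, -23, 60], [0, 0, 0], -1]]'

```text
t: 29.0
ee_pos: [0.4317, -0.2308, -0.0281]
tool_rot: [[-0.004, 1.0, -0.0], [1.0, 0.004, 0.002], [0.002, -0.0, -1.0]]
wrist_force: [1.2, -1.0, 0.4]
finger_gap: 0.002
grip_force: 0.0
```

Request:
servo_tool --moves '[[[-45, 0, 0], [0, 0, 0], -1], [[-76, 10, 0], [0, 0, 0], -1], [[-76, 26, 0], [0, 0, 0], -1], [[-76, 26, 0], [0, 0, 0], -1]]'

```text
t: 29.5
ee_pos: [0.4596, -0.3084, -0.0281]
tool_rot: [[-0.001, 1.0, 0.002], [1.0, 0.001, 0.0], [0.0, 0.002, -1.0]]
wrist_force: [-1.0, 0.4, -0.0]
finger_gap: -0.001
grip_force: 0.0
```

Run:
```python
from h import *
o=get_obs(); print(o["t"],o["ee_pos"],np.round(o["tool_rot"],3))
c=snap("wrist","pics/w17.png"); rod(c,.41,.54,-.28,-.16)
```

```text
29.5 [ 0.45955657 -0.30843852 -0.02807129] [[-0.001  1.     0.002]
 [ 1.     0.001  0.   ]
 [ 0.     0.002 -1.   ]]
foot [ 0.477  -0.2218] rod [ 0.4705 -0.2427] rect ctr [ 0.4732 -0.2354] size mm [19.5 45.1] heading(+x from +y) 17.3
```

Request:
servo_tool --moves '[[[8, 0, 0], [0, 0, 10], -1], [[20, 0, 0], [0, 0, 14], -1], [[35, 3, 0], [0, 0, 14], -1], [[47, 6, 0], [0, 0, 14], -1], [[59, 9, 0], [0, 0, 14], -1], [[71, 12, 0], [0, 0, 14], -1], [[83, 15, 0], [0, 0, 14], -1], [[95, 18, 0], [0, 0, 13], -1], [[107, 20, 0], [0, 0, 11.5], -1], [[119, 22, 0], [0, 0, 10], -1], [[131, 24, 0], [0, 0, 9.4], -1], [[143, 26, 0], [0, 0, 9.4], -1]]'

```text
t: 31.05
ee_pos: [0.4842, -0.1647, -0.0281]
tool_rot: [[0.163, 0.987, 0.0], [0.987, -0.163, 0.0], [0.0, 0.0, -1.0]]
wrist_force: [0.1, 0.1, 0.0]
finger_gap: 0.004
grip_force: 0.2
```

Run:
```python
from h import *
o=get_obs(); print(o["t"],o["ee_pos"],np.round(o["tool_rot"],3))
c=snap("wrist","pics/w18.png"); rod(c,.45,.535,-.17,-.06)
```

```text
31.05 [ 0.48418476 -0.16465989 -0.02806238] [[ 0.163  0.987  0.   ]
 [ 0.987 -0.163  0.   ]
 [ 0.     0.    -1.   ]]
foot [ 0.5006 -0.1202] rod [ 0.4935 -0.1385] rect ctr [ 0.4964 -0.1327] size mm [19.1 46.3] heading(+x from +y) 21.2
```

Request:
servo_tool --moves '[[[-35, 0, 0], [0, 0, 0], -1], [[-44, -22, 0], [0, 0, -9.4], -1], [[-44, -22, 0], [0, 0, -9.4], -1], [[-44, -22, 0], [0, 0, -9.4], -1]]'

```text
t: 31.6
ee_pos: [0.4565, -0.2046, -0.0279]
tool_rot: [[0.001, 1.0, 0.002], [1.0, -0.001, 0.001], [0.001, 0.002, -1.0]]
wrist_force: [-0.0, -0.6, 0.4]
finger_gap: 0.006
grip_force: 0.0
```

Run:
```python
from h import *
o=get_obs(); print(o["t"],o["ee_pos"],np.round(o["tool_rot"],3))
c=snap("wrist","pics/w19.png"); rod(c,.44,.535,-.18,-.07)
```

```text
31.6 [ 0.45654125 -0.20457253 -0.02790258] [[ 0.001  1.     0.002]
 [ 1.    -0.001  0.001]
 [ 0.001  0.002 -1.   ]]
foot [ 0.5031 -0.1164] rod [ 0.4939 -0.1338] rect ctr [ 0.4975 -0.1295] size mm [21.8 45.5] heading(+x from +y) 27.9
```

Request:
servo_tool --moves '[[[20, -8, 0], [0, 0, 0], -1], [[60, -10, 0], [0, 0, 0], -1], [[60, 0, 0], [0, 0, 0], -1], [[60, 8, 0], [0, 0, 0], -1], [[60, 14, 0], [0, 0, 0], -1], [[60, 20, 0], [0, 0, 0], -1], [[60, 25, 0], [0, 0, 0], -1], [[60, 27, 0], [0, 0, 0], -1], [[60, 27, 0], [0, 0, 0], -1], [[60, 12, 0], [0, 0, 0], -1], [[35, 0, 0], [0, 0, 0], -1], [[-10, 20, 0], [0, 0, 0], -1]]'

```text
t: 33.15
ee_pos: [0.4723, -0.2132, -0.0283]
tool_rot: [[-0.004, 1.0, -0.005], [1.0, 0.004, 0.003], [0.003, -0.005, -1.0]]
wrist_force: [0.9, 0.3, -0.4]
finger_gap: 0.0
grip_force: 0.0
```

Run:
```python
from h import *
o=get_obs(); print(o["t"],o["ee_pos"],np.round(o["tool_rot"],3))
c=snap("wrist","pics/w20.png"); rod(c,.45,.54,-.18,-.07)
```

```text
33.15 [ 0.47230296 -0.21320824 -0.0282919 ] [[-0.004  1.    -0.005]
 [ 1.     0.004  0.003]
 [ 0.003 -0.005 -1.   ]]
foot [ 0.5025 -0.1153] rod [ 0.4968 -0.1352] rect ctr [ 0.4993 -0.1292] size mm [20.5 45.5] heading(+x from +y) 16.0
```

Request:
servo_tool --moves '[[[0, 4, 0], [0, 0, 10], -0.88], [[20, 11.5, 0], [0, 0, 11], -0.88], [[38, 15, 0], [0, 0, 11], -0.88], [[50, 17, 0], [0, 0, 11], -0.88], [[60, 19, 0], [0, 0, 11], -0.88], [[70, 21, 0], [0, 0, 11], -0.88], [[80, 23, 0], [0, 0, 11], -0.88], [[90, 25, 0], [0, 0, 11], -0.88], [[90, 25, 0], [0, 0, 11], -0.88]]'

```text
t: 34.33
ee_pos: [0.5005, -0.1239, -0.028]
tool_rot: [[0.189, 0.982, 0.0], [0.982, -0.189, 0.001], [0.001, 0.0, -1.0]]
wrist_force: [-0.4, 0.4, -0.4]
finger_gap: 0.063
grip_force: 0.0
```

Run:
```python
from h import *
o=get_obs(); print(o["t"],o["ee_pos"],np.round(o["tool_rot"],3),o["finger_gap"])
c=snap("wrist","pics/w21.png"); rod(c,.45,.56,-.11,0)
```

```text
34.325 [ 0.50051677 -0.12388054 -0.0280307 ] [[ 0.189  0.982  0.   ]
 [ 0.982 -0.189  0.001]
 [ 0.001  0.    -1.   ]] 0.06318100918710394
foot [ 0.51  -0.077] rod [ 0.5061 -0.0949] rect ctr [ 0.5074 -0.0887] size mm [18.5 44.4] heading(+x from +y) 12.3
```

Request:
servo_tool --moves '[[[12, 0, 0], [0, 0, 0], -0.88], [[24, -0.3, 0], [0, 0, -0.7], -0.88], [[36, -0.6, 0], [0, 0, -1.4], -0.88], [[48, -1, 0], [0, 0, -2.1], -0.88], [[60, -1.5, 0], [0, 0, -2.8], -0.88], [[72, -2, 0], [0, 0, -2.8], -0.88], [[84, -2.6, 0], [0, 0, -2.8], -0.88], [[96, -3.2, 0], [0, 0, -2.8], -0.88], [[108, -3.8, 0], [0, 0, -2.8], -0.88], [[120, -4.4, 0], [0, 0, -2.8], -0.88], [[132, -5, 0], [0, 0, -2.8], -0.88], [[144, -5.6, 0], [0, 0, -2.8], -0.88]]'

```text
t: 35.88
ee_pos: [0.5222, 0.018, -0.0281]
tool_rot: [[0.142, 0.99, -0.0], [0.99, -0.142, 0.0], [0.0, -0.0, -1.0]]
wrist_force: [-0.1, 0.0, 0.6]
finger_gap: 0.062
grip_force: 0.1
```

Run:
```python
from h import *
o=get_obs(); print(o["t"],o["ee_pos"],np.round(o["tool_rot"],3),o["finger_gap"])
c=snap("wrist","pics/w22.png"); rod(c,.48,.58,.025,.14)
```

```text
35.875 [ 0.52218593  0.01798055 -0.02807801] [[ 0.142  0.99  -0.   ]
 [ 0.99  -0.142  0.   ]
 [ 0.    -0.    -1.   ]] 0.062264595801928106
foot [0.5296 0.064 ] rod [0.5262 0.0442] rect ctr [0.5275 0.0511] size mm [18.5 46.5] heading(+x from +y) 9.7
```

Request:
servo_tool --moves '[[[13, 0, 0], [0, 0, 0], -0.88], [[26, 0, 0], [0, 0, 0], -0.88], [[39, 0, 0], [0, 0, 0], -0.88], [[52, 0, 0], [0, 0, 0], -0.88], [[65, 0, 0], [0, 0, 0], -0.88], [[78, 0, 0], [0, 0, 0], -0.88], [[91, 0, 0], [0, 0, 0], -0.88], [[104, 0, 0], [0, 0, 0], -0.88], [[117, 0, 0], [0, 0, 0], -0.88], [[130, 0, 0], [0, 0, 0], -0.88], [[143, 0, 0], [0, 0, 0], -0.88], [[143, 0, 0], [0, 0, 0], -0.88]]'

```text
t: 37.42
ee_pos: [0.5426, 0.1609, -0.028]
tool_rot: [[0.14, 0.99, 0.001], [0.99, -0.14, 0.002], [0.002, 0.0, -1.0]]
wrist_force: [-0.3, -0.0, 0.2]
finger_gap: 0.058
grip_force: 0.0
```

Run:
```python
from h import *
o=get_obs(); print(o["t"],o["ee_pos"])
c=snap("wrist","pics/w23.png"); rod(c,.505,.575,.165,.206); stubs(c)
```

```text
37.425 [ 0.54256019  0.16086766 -0.02798795]
foot [0.5506 0.2023] rod [0.5467 0.1864] rect ctr [0.5494 0.1896] size mm [19.  33.6] heading(+x from +y) 13.8
[398.   6.] 698 foot~ [0.5864 0.2761]
[240.  44.] 2608 foot~ [0.5303 0.2723]
[323. 205.] 1710 foot~ [0.5511 0.2104]
```

Request:
servo_tool --moves '[[[10, 0, 0], [0, 0, 0], -0.88], [[20, 0, 0], [0, 0, 0], -0.88], [[30, 0, 0], [0, 0, 0], -0.88], [[40, 0, 0], [0, 0, 0], -0.88], [[50, 0, 0], [0, 0, 0], -0.88], [[60, 0, 0], [0, 0, 0], -0.88], [[60, 0, 0], [0, 0, 0], -0.88], [[20, 0, 0], [0, 0, 0], -0.88], [[-30, 0, -10], [0, 0, 0], -0.88], [[-60, 0, -60], [0, 0, 0], -0.88], [[-60, 0, -120], [0, 0, 0], -0.88], [[-60, 0, -120], [0, 0, 0], -0.88]]'

```text
t: 38.98
ee_pos: [0.5378, 0.0992, 0.0968]
tool_rot: [[0.145, 0.989, 0.011], [0.989, -0.145, 0.002], [0.004, 0.011, -1.0]]
wrist_force: [0.8, 0.7, 0.0]
finger_gap: 0.062
grip_force: 0.0
```

Run:
```python
from h import *
o=get_obs(); print(o["t"],o["ee_pos"])
c=snap("wrist","pics/w24.png"); stubs(c)
im=cv2.remap
f=240/np.tan(np.radians(c["vfov"])/2);K=np.array([[f,0,c["cx"]],[0,f,c["cy"]],[0,0,1]]);R=np.array(c["attitude"])
j=np.ascontiguousarray(c["pixels"][:,:,::-1])
q=cv2.projectPoints(np.array([[.481,.200,0],[.650,.221,0]]),cv2.Rodrigues(R.T)[0],-R.T@np.array(c["xyz"]),K,np.array(c["distortion"],float))[0].reshape(-1,2); print(q)
# dark rods on dark floor: boost contrast
j=cv2.convertScaleAbs(j,alpha=1.8)
cv2.imwrite('pics/fin.png',j)
t=snap("top","pics/top2.png"); a=cv2.imread('pics/top1.png').astype(int); b=t["pixels"][:,:,::-1].astype(int)
d=(abs(a-b).max(2)>45).astype(np.uint8)[130:320,180:430]
n,l,s,ct=cv2.connectedComponentsWithStats(d)
for i in range(1,n):
    if s[i,4]>5: print('changed',ct[i]+[180,130],s[i,4])
```

```text
38.975 [0.53781679 0.09921636 0.09677066]
[460. 313.] 262 foot~ [0.6456 0.0089]
[482. 343.] 746 foot~ [ 0.6649 -0.0251]
[[221.07713126 106.5860287 ]
 [451.65705637  38.55900416]]
changed [302.83304677 266.934663  ] 5816
changed [402.         221.24285714] 70
changed [236.         237.32142857] 28
changed [240.74193548 246.09677419] 31
changed [239.57575758 255.42424242] 33
changed [329.75862069 264.68965517] 29
changed [398.61538462 268.33846154] 65
```

View pics/fin.png

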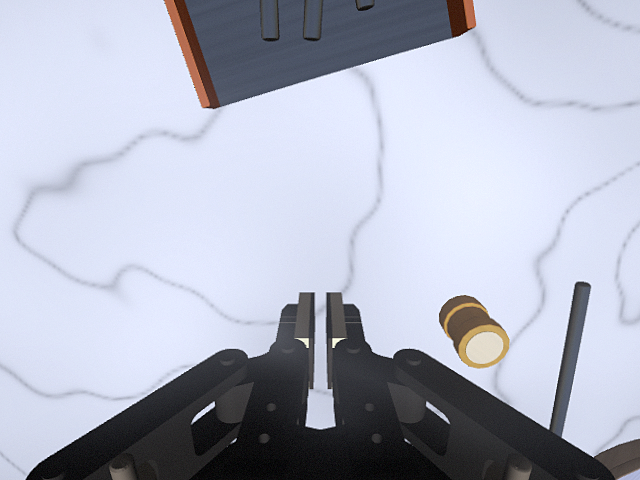

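The three rod tips, at (270,38), (313,38) and (365,8), all lie well inside the mouth line. The top-view comparison shows no change at the lenses or the whole carbon. I'm handing the job in.

```bash
python3 -c "
from rig import workorder; print(workorder.sign_off())"
```

```text
the job is handed in; nothing more can be done
None
```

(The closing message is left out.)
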